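# Tuck the drip apron under the cover leaf and hold it down

### The arm

A 6-joint arm with a two-finger parallel gripper is mounted at the origin on a cart in front of the work surface, level with it; the furniture and walls round the work are solid. World frame = base frame: x ahead of the robot, y to its left, z up, the work surface at z = 0. Lengths are in m, angles in rad, forces in N, time in s.
With the tool pointing down it reaches from about 0.35 to 0.725 m from the base axis. Payload 6 kg.
Tool frame: the origin (TCP) lies between the finger pads; the fingertips stand 17 mm ahead of it and the grasp point (between the pads) lies 2 mm behind it; z points along the fingers, y is the line along which they close (so a half turn about z gives the same grasp; the last joint's range is limited). The gripper opens to 85 mm and grips with 20 to 120 N. Pads are 22 mm wide; open, the fingers measure 114 mm over their backs; the gripper's body (76 mm by 85 mm) begins 54 mm behind the grasp point. The pads swing forward as they close: fully open they stand 13 mm farther back than shut.
Start: joints at [1.661, 0.04, 0.085, 0, -1.615, -0.334], TCP at [0.145, 0.582, 0.248] pointing down, gripper open.
Joint ranges: [-2.56, 2.56], [-1.29, 2.01], [-1.08, 1.49], [-3.29, 1.98], [-2.81, -0.18], [-2.99, 2.99]. Speed limits (rad/s): [2.57, 2.57, 3.01, 3.14, 3.14, 3.14].

### API

Orientations are given as a rotation vector (axis times angle).
In Python, from rig import bot, solver, cams, close_job, spotter gives the robot as it stands. Calls block until the motion is done:
- bot.move_to(position, orientation): joint-space move of the TCP to a pose.
- bot.move_linear(position, rot=None, max_speed=0.15, guard=None): straight line of the TCP; rot=None keeps the orientation; max_speed is the mean speed in m/s. With guard (N) it stops when the force on the tool has changed by that much, and returns True; else False.
- bot.goto_joints(angles): joint-space move.
- bot.grip(opening, force=None): opening from 0.0 (shut) to 1.0 (fully open); force is the grip in N (None keeps the last); returns when the fingers have stopped.
- bot.sleep(seconds).
- solver.solve_ik(position, orientation): joint angles nearest the present ones, or None.
- bot.state(): the state.
- cams.read_camera(name): name is "scene" or "top" or "wrist"; returns a dict with "image" (420x560x3 uint8, red, green, blue), "fx", "fy", "cx", "cy" (pixels), "R" (3x3) and "t" (3): a world point X has camera coordinates R X + t. Camera axes: x right, y down, z forward; pixel columns grow to the right and rows downward; lengths in m; the calibration is good to about 2 mm. A picture is of the moment at which its call begins. There is no depth.
A pose or a line that the arm cannot do raises bot.MotionError and nothing moves.
- close_job(): hands the job in; it is judged then, once.
Trained networks look in a picture, given as the dict that the camera call returned (one of the last four; its "shot" number tells which), for a name from the list of things; names that differ only in an ending like _2 or _b are one class to them, and where a whole thing is asked for, a point or a joint stands for the part that bears it (a point fixed in the world has none). Each returns a list of dicts, best first, with "conf" (0 to 1); they miss things now and then, are a little off and sometimes report something else, mostly with a low value. They report only what shows in the picture. A call takes as long as a camera call.
- spotter.cut_out(target, picture): "pixels" (420x560 bool, what is visible of it) and "box" ([centre column, centre row, width, height] in pixels, round what is visible of it).
The state is a dict: "time_s": time; "joint_positions": joint angles; "qvel": joint speeds; "joint_efforts": joint torques, N m; "position": TCP position; "tool_rot": TCP orientation; "wrist_force": force on the tool from outside, world axes, zero at the start; "wrist_torque": the same for the moment, N m; "finger_gap": opening from 0.0 (shut) to 1.0 (fully open); "finger_force": force on a finger pad.
Only numpy, scipy, OpenCV 4.12 (cv2) and the standard library are available. Lean on these libraries where they do the work, as an engineer would, in place of code of your own. Each camera call takes 0.05 s, during which the arm holds its last target. There are 200 camera calls.

### The job

Move the jar off the wooden drip board and stand it upright, wholly on the cork coaster. Then pick up the aluminium apron plate by its grip bar, lay it flat on the board, slide its front edge squarely under the hinged steel leaf until it is fully home against the stop beneath, without lifting the leaf, and keep pressing the plate firmly down on the board: finish while still holding it pressed. Leave the other things alone.

Things in the scene. Friction and masses are not known exactly. Their poses are not given: they have to be found in the camera images.
- drip_board: fixed wooden board 220 (x) x 180 (y) x 18 mm; origin: centre of underside, x towards its hinged end. Bare landing x = -110 to +5 mm. Leaf over x = +5 to +91 mm, 166 mm wide, underside 8 mm above the board top, its top under 40 mm above the bench. Under it rest strips at y = +-80 mm, and between these a 6 mm high stop rail, near face at x = +56 mm: the plate's front edge butts there
- leaf (a joint): hinge of the steel leaf (a loose leaf, 0.15 kg, no spring): 0 = closed on its rests, grows as it is lifted, rad; 0.01 rad lifts the lip 0.9 mm
- leaf_lip (a point): middle of the leaf's front lip, at board x = +5.5 mm; the lip flares up over 10 mm, so that the mouth below it is about 11 mm high
- apron: aluminium plate 100 (x) x 110 (y) x 4 mm, 0.16 kg or so, lying flat on the bench left of the board; origin at the centre of its underside, z up, x towards its front edge. An upright grip bar stands on it along y near the rear edge, centred at x = -42 mm: 10 mm thick (x), 90 mm long (y), its top 38 mm above the plate's underside
- apron_edge (a point): middle of the plate's front edge, on the underside, 50 mm ahead of the apron's origin along its x
- jar: closed glass jar with black cap standing on the board's bare landing, 41 mm diameter, 54 mm tall, about 0.1 kg; origin at the centre of its underside
- coaster: round cork coaster fixed on the bench right of the board, 90 mm diameter, 5 mm thick; origin at the centre of its underside
- mould_block: closed brass-coloured mould block, 54 x 58 x 32 mm, on the bench to the right beyond the board; not part of the job
- brush: thin brush lying to the left beyond the board, 12 mm high; not part of the job
- flat_file: flat file with wooden handle, 183 mm long, lying far left; not part of the job

How it is judged:
On the way, in this order (a step that is already met when the one before it is completed fails the run):
1. the jar stands upright on the coaster, let go (horizontal distance between jar and coaster below 0.025 m and angle between jar's own z axis and vertical below 0.1 rad and z of jar in the frame of coaster between -0.002 and 0.012 m and contact force between the fingers and jar below 0.1 N), for 0.2 s.
2. the apron lies flat on the board with its front edge entering under the leaf (angle between apron's own z axis and vertical below 0.06 rad and x of apron_edge in the frame of drip_board above 0.015 m and z of apron_edge in the frame of drip_board between 0.014 and 0.024 m), for 0.05 s.
At the end, for the whole second after the job is handed in: Jar upright on the coaster (centres within 25 mm); apron flat on the board (2.5 mm), square (0.1 rad), within 25 mm of its midline, front edge within 9 mm of the stop; leaf down (below 0.03 rad); fingers still pressing or holding the apron, which bears on the board with over 4 N (horizontal distance between jar and coaster below 0.025 m and angle between jar's own z axis and vertical below 0.1 rad and z of jar in the frame of coaster between -0.002 and 0.012 m and angle between apron's own z axis and vertical below 0.06 rad and x of apron_edge in the frame of drip_board between 0.047 and 0.062 m and y of apron_edge in the frame of drip_board between -0.025 and 0.025 m and z of apron_edge in the frame of drip_board between 0.0145 and 0.0205 m and z of apron in the frame of drip_board below 0.0205 m and angle between the x axis of apron and the x axis of drip_board, either way round below 0.1 rad and value of joint leaf below 0.03 rad and contact force between the fingers and apron above 2 N and contact force between apron and drip_board above 4 N and linear speed of apron below 0.01 m/s); the arm keeps its last pose, push and grip.
It fails at once if the leaf is lifted (more than about 7 mm at its lip) (value of joint leaf above 0.08 rad).
It fails at once if a bystander is shifted by more than 30 mm (distance of any of mould_block, brush, flat_file from where it was at the start of the episode above 0.03 m).
It also fails if it takes over 62 s, if anything falls off the work surface, if the arm or the gripper's body presses on something with over 40 N, if the wrist force passes 120 N, or if a joint passes its speed limit or range.

## Working session

There is one attempt and no reset: what is moved stays moved. The work goes in short steps, each a Python script; the robot and the scene stay as the last script left them, time stands still between calls to the robot, and variables do not carry over. Pictures are saved under pics/ and viewed, at most 10 in all, crops included, and the job is handed in when it is done.

```bash
mkdir -p pics; ls; cat > h.py <<'E'
import numpy as np, cv2
from rig import bot, solver, cams, close_job, spotter
def ray(c,uv,z):
    R=np.array(c["R"]);t=np.array(c["t"]);o=-R.T@t
    uv=np.atleast_2d(uv).astype(float)
    d=np.c_[(uv[:,0]-c["cx"])/c["fx"],(uv[:,1]-c["cy"])/c["fy"],np.ones(len(uv))]@R
    return o+d*((z-o[2])/d[:,2])[:,None]
def proj(c,X):
    p=np.atleast_2d(X)@np.array(c["R"]).T+np.array(c["t"])
    return np.c_[p[:,0]/p[:,2]*c["fx"]+c["cx"],p[:,1]/p[:,2]*c["fy"]+c["cy"]]
def save(c,n): cv2.imwrite("pics/"+n,cv2.cvtColor(c["image"],cv2.COLOR_RGB2BGR))
E
python3 - <<'E'
from h import *
s=bot.state(); print({k:np.round(v,3) for k,v in s.items()})
for n in("top","scene"):
    c=cams.read_camera(n); save(c,n+"0.png"); R=np.array(c["R"]); print(n,(-R.T@np.array(c["t"])).round(3),R[2].round(2),c["fx"])
    for t,z in(("drip_board",.018),("leaf",.03),("apron",.0),("jar",.04),("coaster",.005),("mould_block",.03),("brush",.0),("flat_file",0)):
        for d in spotter.cut_out(t,c)[:2]:
            m=d["pixels"].astype(np.uint8); cs,_=cv2.findContours(m,0,2); k=max(cs,key=cv2.contourArea)
            q=cv2.boxPoints(cv2.minAreaRect(ray(c,k[:,0],z)[:,:2].astype(np.float32)))
            r=cv2.minAreaRect(ray(c,k[:,0],z)[:,:2].astype(np.float32))
            print(t,round(d["conf"],2),np.round(d["box"]),np.round(r[0],3),np.round(r[1],3),round(r[2],1))
E
```

```text
pics
rig.py
{'time_s': np.float64(0.0), 'joint_positions': array([ 1.661,  0.041,  0.084, -0.   , -1.616, -0.334]), 'qvel': array([ 0.001, -0.001,  0.   ,  0.   ,  0.   ,  0.001]), 'joint_efforts': array([ 0.0000e+00, -3.6822e+01,  3.4742e+01,  6.9320e+00, -5.0000e-03,
        0.0000e+00]), 'position': array([0.145, 0.582, 0.247]), 'tool_rot': array([ 3.116, -0.382, -0.   ]), 'wrist_force': array([-0.535,  0.925,  0.122]), 'wrist_torque': array([-0.043,  0.007,  0.007]), 'finger_force': np.float64(0.0), 'finger_gap': np.float64(1.002)}
top [0.414 0.078 1.213] [ 0.14 -0.01 -0.99] 532.4072600102032
drip_board 0.75 [311. 219.  92. 107.] [ 0.566 -0.007] [0.18  0.224] 83.0
drip_board 0.28 [314. 196.  81.  47.] [ 0.615 -0.013] [0.169 0.09 ] 83.2
leaf 0.58 [314. 194.  75.  45.] [ 0.613 -0.012] [0.166 0.088] 82.8
jar 0.54 [322. 248.  22.  17.] [ 0.492 -0.026] [0.039 0.042] 46.0
coaster 0.86 [407. 243.  37.  39.] [ 0.509 -0.228] [0.087 0.088] 63.4
mould_block 0.9 [406. 170.  24.  22.] [ 0.677 -0.221] [0.046 0.056] 1.4
mould_block 0.73 [179. 260.  60.  56.] [0.46  0.286] [0.104 0.11 ] 17.8
bru
[... 258 characters left out ...]
99 0.233] 83.2
drip_board 0.35 [309. 234.  72.  55.] [ 0.621 -0.006] [0.174 0.087] 82.8
leaf 0.89 [308. 234.  73.  54.] [ 0.613 -0.016] [0.173 0.086] 84.3
apron 0.85 [186. 201.  55.  37.] [0.46  0.304] [0.105 0.145] 16.4
jar 0.97 [264. 249.  20.  32.] [ 0.496 -0.019] [0.089 0.042] 55.1
jar 0.28 [404. 281.  32.  31.] [ 0.658 -0.237] [0.067 0.057] 1.5
coaster 0.77 [338. 329.  55.  42.] [ 0.509 -0.229] [0.088 0.088] 54.6
mould_block 0.77 [403. 281.  37.  32.] [ 0.669 -0.233] [0.071 0.06 ] 3.8
brush 0.62 [263. 178.  44.  14.] [0.685 0.255] [0.02  0.141] 82.2
flat_file 0.75 [235. 159.  48.  17.] [0.667 0.392] [0.033 0.176] 27.0
flat_file 0.67 [310. 232.  77.  55.] [0.638 0.011] [0.178 0.095] 82.7
```

```bash
python3 - <<'E'
import cv2
a=cv2.imread("pics/top0.png")[130:310,100:450]; b=cv2.imread("pics/scene0.png")[120:380,140:450]
a=cv2.resize(a,(790,406));cv2.imwrite("pics/t1.png",a); cv2.imwrite("pics/s1.png",cv2.resize(b,(714,598)))
E
```

```text
(no output)
```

View pics/t1.png

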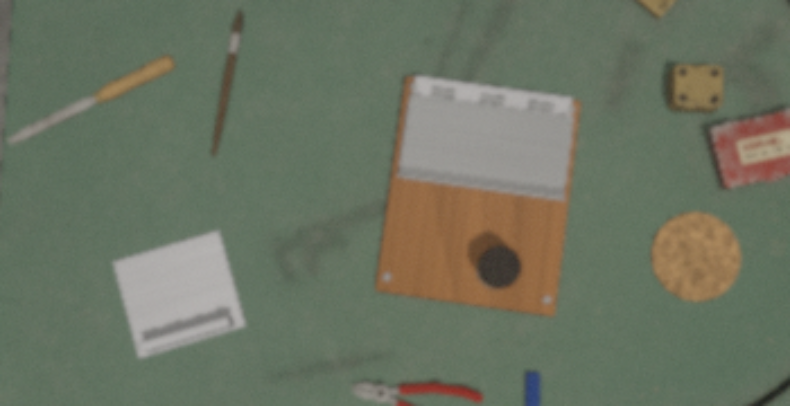

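View pics/s1.png

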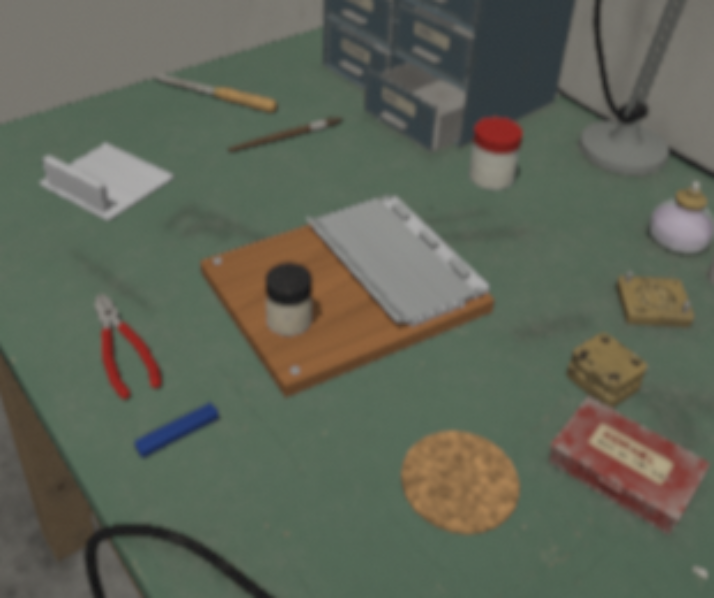

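The pictures agree with the networks. In the top crop the plate (corners about 113,262 to 243,325) has its bar at the near edge, yaw about +17°. The board has yaw about -7°, the leaf is at its far end, the jar's cap is at (498,266), and the coaster at (696,257) is clear. Next: move the jar.

```bash
cat >> h.py <<'E'
def down(phi):  # tool pointing down, tool x at heading phi (rad)
    return np.pi*np.array([np.cos(phi/2),np.sin(phi/2),0])
def best(p,phi):
    q0=np.array(bot.state()["joint_positions"]); o=[]
    for f in(phi,phi+np.pi,phi-np.pi):
        q=solver.solve_ik(list(p),list(down(f)))
        if q is not None: o.append((np.abs(np.array(q)-q0).max(),f,np.round(q,2)))
    o.sort(key=lambda a:a[0]); return o
E
python3 - <<'E'
from h import *
c=cams.read_camera("top"); d=spotter.cut_out("jar",c)[0]; print(ray(c,d["box"][:2],.05), d["conf"])
s=cams.read_camera("scene"); e=spotter.cut_out("jar",s)[0]; print(ray(s,e["box"][:2],.045))
j=np.array([.4915,-.0245])
o=best([*j,.15],np.radians(-7)); print(o)
phi=o[0][1]
bot.move_to([*j,.15],list(down(phi)))
w=cams.read_camera("wrist"); save(w,"w1.png")
for d in spotter.cut_out("jar",w)[:1]: print("wrist",d["conf"],d["box"],ray(w,d["box"][:2],.06)); print(proj(w,[*j,.072]))
print(bot.state()["time_s"])
E
```

```text
[[ 0.49203128 -0.02792754  0.05      ]] 0.57
[[ 0.49171137 -0.02157317  0.045     ]]
[(np.float64(1.4213608199123935), np.float64(-0.12217304763960307), array([ 0.36, -0.24, -0.36,  0.  , -1.46,  1.09])), (np.float64(1.7202318336773983), np.float64(-3.263765701229396), array([ 0.36, -0.24, -0.36,  0.  , -1.46, -2.05])), (np.float64(1.7202318336773987), np.float64(3.01941960595019), array([ 0.36, -0.24, -0.36,  0.  , -1.46, -2.05]))]
wrist 0.66 [277.2, 217.4, 64.0, 77.9] [[ 0.49332539 -0.02498465  0.06      ]]
[[276.75741636 226.44517091]]
3.7
```

View pics/w1.png

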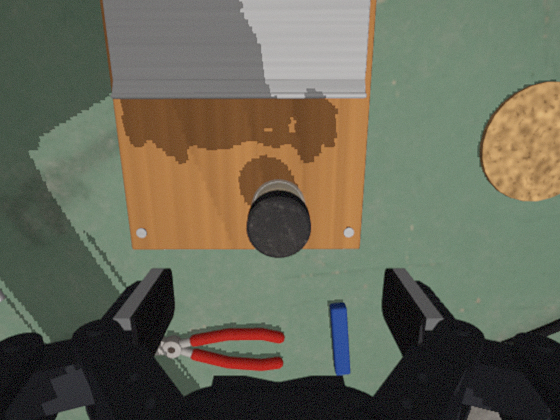

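Wrist view: the cap is at (279,222), against a predicted (277,226), so the jar is within 3 mm. The lip line runs level at row 98, so the board yaw of -7° is right. Next: grasp and place the jar.

```bash
python3 - <<'E'
from h import *
j=[.4935,-.0247]; k=[.509,-.2285]
print(bot.move_linear([*j,.050],max_speed=.12,guard=15))
bot.grip(0,25); s=bot.state(); print("gap",s["finger_gap"],s["finger_force"],s["position"])
bot.move_linear([*j,.13],max_speed=.15)
bot.move_linear([*k,.13],max_speed=.2)
print(bot.state()["finger_gap"])
bot.move_linear([*k,.050],max_speed=.12)
print("touch",bot.move_linear([*k,.034],max_speed=.03,guard=3)); s=bot.state(); print(s["position"],s["wrist_force"])
w=cams.read_camera("wrist"); save(w,"w2.png")
E
```

```text
False
gap 0.4757675944633926 25.106779038906097 [ 0.49378443 -0.02466424  0.05048897]
0.4708662285907645
touch True
[ 0.50936181 -0.2284143   0.03729484] [-0.1719502   0.26198873  3.30113279]
```

View pics/w2.png

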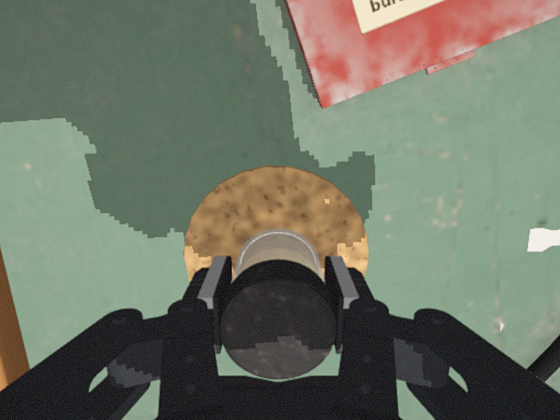

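The jar sits centred in the coaster disc (bottom rim near (278,240)) and touched down at the expected height. Next: release it and go over the apron.

```bash
python3 - <<'E'
from h import *
k=[.509,-.2285]
bot.grip(1.0); bot.sleep(.2)
bot.move_linear([*k,.16],max_speed=.15)
y=np.radians(17.); a=np.array([.46,.286]); b=a-.042*np.array([np.cos(y),np.sin(y)])
for z in (.2,.05): print([ (x[1],x[2]) for x in best([*b,z],y+np.pi/2)])
f=np.array([.566,-.007])-.036*np.array([1,-.12]); yb=np.radians(-7)
print([ (x[1],x[2]) for x in best([*f,.05],yb+np.pi/2)])
# view apron with bar yaw aligned camera
o=best([*b,.22],y+np.pi/2); 
bot.move_to([*b,.22],list(down(o[0][1])))
w=cams.read_camera("wrist"); save(w,"w3.png"); 
import pickle; pickle.dump(w,open("w3.pkl","wb"))
for d in spotter.cut_out("apron",w)[:1]:
    print(d["conf"],d["box"])
    cs,_=cv2.findContours(d["pixels"].astype(np.uint8),0,2); kk=max(cs,key=cv2.contourArea)[:,0]
    print(cv2.minAreaRect(ray(w,kk,.004)[:,:2].astype(np.float32)))
c=cams.read_camera("top")
for t in("jar","coaster"):
  d=spotter.cut_out(t,c)[:1]; print(t,[ (x["conf"],ray(c,x["box"][:2],.04 if t=="jar" else .005)) for x in d])
print(bot.state()["time_s"],bot.state()["position"])
E
```

```text
[(np.float64(1.8675022996339325), array([ 0.98, -0.23, -0.25,  0.  , -1.55,  2.46])), (np.float64(5.009094953223726), array([ 0.98, -0.23, -0.25,  0.  , -1.55, -0.68])), (np.float64(-1.2740903539558606), array([ 0.98, -0.23, -0.25,  0.  , -1.55, -0.68]))]
[(np.float64(1.8675022996339325), array([ 0.98, -0.16, -0.47,  0.  , -1.26,  2.46])), (np.float64(5.009094953223726), array([ 0.98, -0.16, -0.47,  0.  , -1.26, -0.68])), (np.float64(-1.2740903539558606), array([ 0.98, -0.16, -0.47,  0.  , -1.26, -0.68]))]
[(np.float64(1.4486232791552935), array([ 0.37, -0.08, -0.4 ,  0.  , -1.25,  2.64])), (np.float64(4.590215932745087), array([ 0.37, -0.08, -0.4 ,  0.  , -1.25, -0.5 ])), (np.float64(-1.6929693744344996), array([ 0.37, -0.08, -0.4 ,  0.  , -1.25, -0.5 ]))]
0.89 [323.7, 172.3, 108.4, 114.5]
((0.4592008590698242, 0.28981637954711914), (0.10058623552322388, 0.11111285537481308), 18.314010620117188)
jar [(0.74, array([[ 0.50656987, -0.22432768,  0.04      ]]))]
coaster [(0.87, array([[ 0.51104966, -0.22926491,  0.005     ]]))]
12.15 [0.42012672 0.27326288 0.21989969]
```

View pics/w3.png

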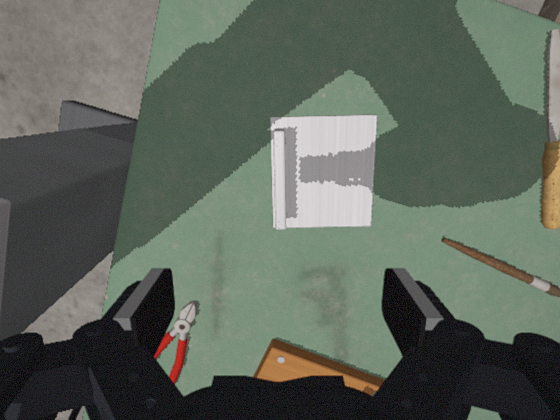

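The jar is on the coaster (top view within 5 mm). The apron is measured at (0.459,0.290), yaw 18.3°, size 100.6x111 mm, which fits. In the wrist view the bar is at (279,180). Next: grasp, carry and lower it onto the landing.

```bash
cat >> h.py <<'E'
YB=np.radians(-7); BC=np.array([.566,-.007]); UB=np.array([np.cos(YB),np.sin(YB)])
def tcp_for_edge(x): return BC+UB*(x-.092)   # TCP over the bar when front edge is at board x
E
python3 - <<'E'
from h import *
y=np.radians(18.3); b=np.array([.4592,.2898])-.042*np.array([np.cos(y),np.sin(y)])
r=down(y+np.pi/2)
bot.move_linear([*b,.10],list(r),max_speed=.15)
bot.grip(.6)
print(bot.move_linear([*b,.027],max_speed=.08,guard=8))
bot.grip(0,80); s=bot.state(); print("gap",s["finger_gap"],s["finger_force"],s["position"],s["wrist_force"])
bot.move_linear([*b,.11],max_speed=.12); print(bot.state()["finger_gap"],bot.state()["wrist_force"])
p=tcp_for_edge(-.008); rb=down(YB+np.pi/2)
bot.move_linear([*p,.11],list(rb),max_speed=.15)
for n in("scene","top"):
    c=cams.read_camera(n); save(c,n+"2.png")
c0=cv2.imread("pics/scene2.png")[150:350,150:450]; cv2.imwrite("pics/s2.png",cv2.resize(c0,(780,520)))
d=spotter.cut_out("apron",c)[:1]
for x in d:
    cs,_=cv2.findContours(x["pixels"].astype(np.uint8),0,2); kk=max(cs,key=cv2.contourArea)[:,0]
    print(x["conf"],cv2.minAreaRect(ray(c,kk,.085)[:,:2].astype(np.float32)))
print(p, bot.state()["time_s"])
E
```

```text
False
gap 0.10370386856687261 78.99571895599365 [0.41959598 0.27688185 0.02760534] [-0.85303649  0.93245683  3.79506814]
0.10418155466987783 [ 0.30162976 -0.16716985 -2.52482968]
0.67 ((0.662963330745697, 0.23961259424686432), (0.013163067400455475, 0.12520770728588104), 84.88922882080078)
[0.46674538 0.00518693] 18.025
```

View pics/s2.png

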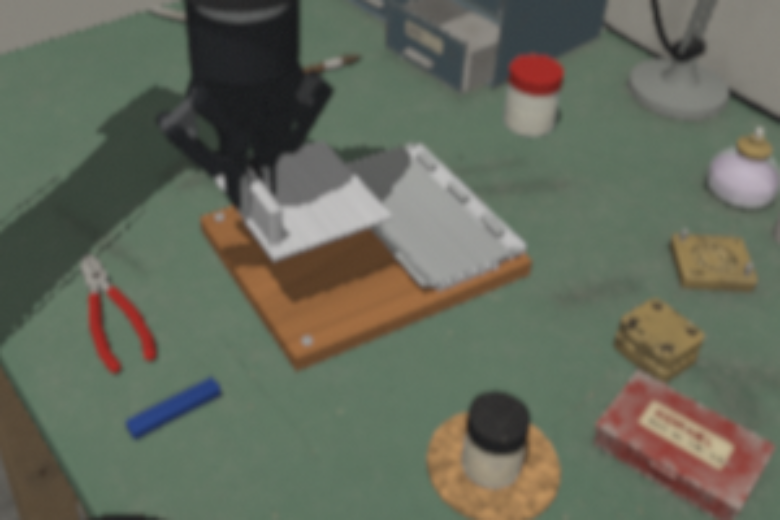

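The plate is held level above the landing, its front corner at (388,213) just short of the lip, and the jar stands on the coaster. Next: lower.

```bash
python3 - <<'E'
from h import *
p=tcp_for_edge(-.008)
bot.move_linear([*p,.055],max_speed=.08)
print("touch",bot.move_linear([*p,.040],max_speed=.02,guard=4)); s=bot.state(); print(s["position"],s["wrist_force"],s["wrist_torque"],s["time_s"])
c=cams.read_camera("scene"); save(c,"scene3.png")
c0=cv2.imread("pics/scene3.png")[180:300,220:380]; cv2.imwrite("pics/s3.png",cv2.resize(c0,(780,585),interpolation=cv2.INTER_CUBIC))
P=lambda x,y,z:[*(BC+UB*x+np.array([-UB[1],UB[0]])*y),z]
for n,q in(("lipR",(.005,-.083,.027)),("lipL",(.005,.083,.027)),("edgeR",(-.008,-.055,.022)),("edgeL",(-.008,.055,.022))): print(n,(proj(c,P(*q))[0]-[220,180])*4.875)
w=cams.read_camera("wrist"); save(w,"w4.png")
for n,q in(("lipR",(.005,-.083,.028)),("lipL",(.005,.083,.028)),("edgeR",(-.008,-.055,.022)),("edgeL",(-.008,.055,.022))): print(n,proj(w,P(*q))[0])
E
```

```text
touch True
[0.46697952 0.00525906 0.0455949 ] [ 0.9823073  -0.0523464   3.23881646] [ 0.07794422 -0.34025506  0.01488418] 19.3833
lipR [445.38103075 396.04692403]
lipL [255.21796722 177.02056963]
edgeR [382.71009587 373.21354094]
edgeL [259.09273083 226.46618922]
lipR [482.91642279 416.90733274]
lipL [555.34877178  70.49457923]
edgeR [459.77858671 363.14060558]
edgeL [498.38747534 143.49833909]
```

View pics/s3.png

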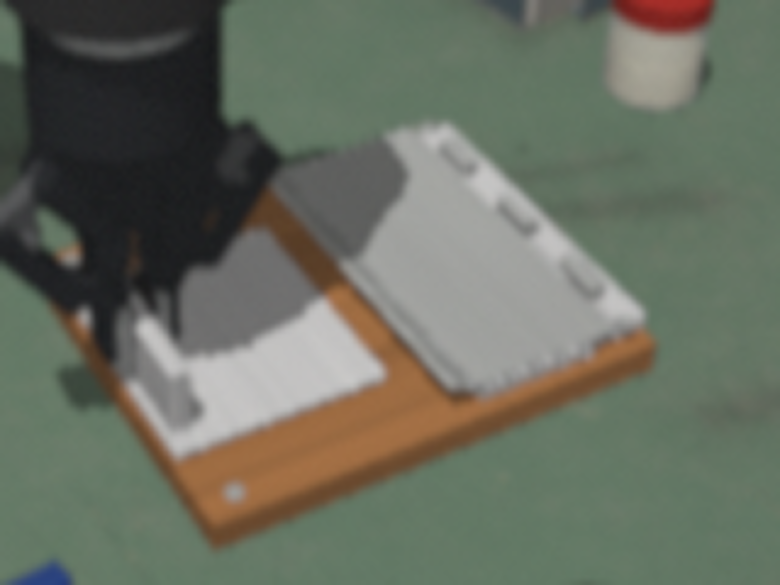

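View pics/w4.png

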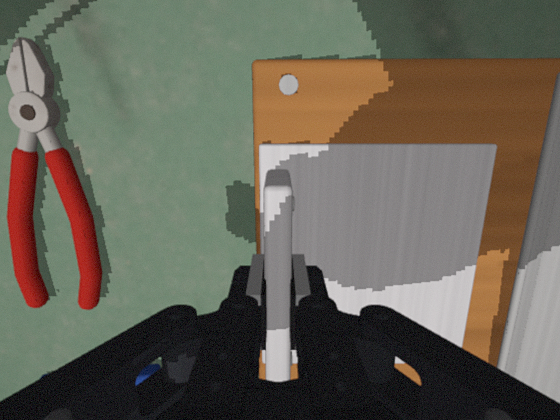

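The plate lies flat; its front edge is where predicted, and the lip, seen at (460,393), is some 3 mm farther than assumed. In the wrist view the board's rear-left corner is at (253,60) and the plate's at (260,145), parallel to each other. I will correct the board's centre from that corner, then slide.

```bash
python3 - <<'E'
from h import *
w=cams.read_camera("wrist"); V=np.array([-UB[1],UB[0]])
for n,uv,z in(("board RL",(253,60),.018),("plate RL",(260,145),.022),("plate FL",(497,145),.022),("board L",(540,60),.018)):
    d=ray(w,uv,z)[0][:2]-BC; print(n,np.round([d@UB,d@V],4))
s=cams.read_camera("scene")
for n,uv,z in(("plate FR",(385,373),.022),("lipR",(460,393),.029),("board RR",(213,525),.018),("board FR",(655,345),.018)):
    d=ray(s,np.array(uv)/4.875+[220,180],z)[0][:2]-BC; print(n,np.round([d@UB,d@V],4))
E
```

```text
board RL [-0.11    0.0878]
plate RL [-0.1074  0.0544]
plate FL [-0.0085  0.0544]
board L [0.0053 0.0877]
plate FR [-0.0071 -0.0553]
lipR [ 0.0101 -0.086 ]
board RR [-0.1081 -0.0924]
board FR [ 0.1084 -0.0924]
```

All corners agree with the model to about 2 mm. Next: slide in until the stop is felt, then press.

```bash
python3 - <<'E'
from h import *
def st(n):
    s=bot.state(); print(n,"edge",round((s["position"][:2]-BC)@UB+.092,4),np.round(s["position"],4),np.round(s["wrist_force"],1),np.round(s["wrist_torque"],2),round(s["time_s"],1))
z=.0453
for x in(.012,.030,.046):
    g=bot.move_linear([*tcp_for_edge(x),z],max_speed=.04,guard=10); st(g)
    if g: break
else:
    g=bot.move_linear([*tcp_for_edge(.066),z],max_speed=.02,guard=12); st(("home",g))
c=cams.read_camera("scene"); save(c,"scene4.png")
cv2.imwrite("pics/s4.png",cv2.resize(c["image"][180:300,220:380,::-1],(780,585),interpolation=cv2.INTER_CUBIC))
E
```

```text
True edge -0.0073 [0.4674 0.0051 0.0456] [-0.4  0.3  2.7] [-0.05 -0.13  0.01] 19.8
```

View pics/s4.png

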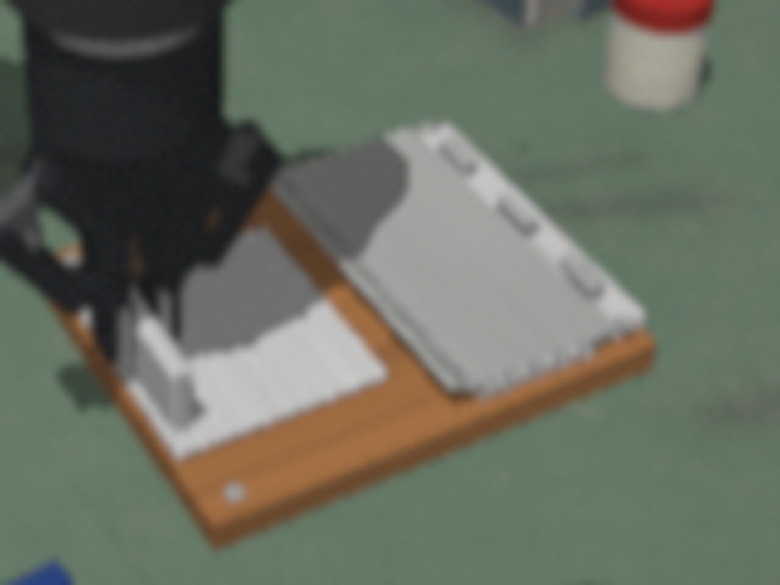

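The guard tripped at once on friction and press; nothing moved. I'll slide with the plate just unloaded (about 0.5 mm up) instead.

```bash
python3 - <<'E'
from h import *
def st(n):
    s=bot.state(); print(n,"edge",round((s["position"][:2]-BC)@UB+.092,4),np.round(s["position"],4),np.round(s["wrist_force"],1),np.round(s["wrist_torque"],2),round(s["time_s"],1))
z=.0462
p=bot.state()["position"]; bot.move_linear([p[0],p[1],z],max_speed=.02); st("up")
for x in(.012,.030,.046):
    g=bot.move_linear([*tcp_for_edge(x),z],max_speed=.04,guard=10); st(g)
    if g: break
else:
    g=bot.move_linear([*tcp_for_edge(.068),z],max_speed=.02,guard=12); st(("home",g))
c=cams.read_camera("scene"); save(c,"scene4.png")
E
```

```text
up edge -0.0078 [0.467  0.005  0.0457] [ 1.  -0.2 -0.7] [ 0.01 -0.13  0.02] 20.1
False edge 0.0119 [0.4865 0.0027 0.0459] [ 0.1  0.1 -2.8] [-0.02  0.09  0.04] 20.7
False edge 0.03 [5.044e-01 4.000e-04 4.600e-02] [-0.6  0.1 -1.6] [0.03 0.09 0.01] 21.3
False edge 0.046 [ 0.5203 -0.0015  0.046 ] [ 0.1 -0.1 -1.8] [0.04 0.05 0.04] 21.9
('home', True) edge 0.0557 [ 0.5299 -0.0029  0.0456] [-0.6  0.4  2.2] [0.13 0.13 0.03] 22.5
```

Home was felt at edge x = 0.0557 (expected 0.056). Next: press down in small steps.

```bash
python3 - <<'E'
from h import *
def st(n):
    s=bot.state(); print(n,"edge",round((s["position"][:2]-BC)@UB+.092,4),np.round(s["position"],4),np.round(s["wrist_force"],1),np.round(s["wrist_torque"],2),round(s["time_s"],1)); return s
p=bot.state()["position"]
g=bot.move_linear([p[0]+.004*UB[0],p[1]+.004*UB[1],p[2]+.0002],max_speed=.01,guard=12); st(("push",g))
p=bot.state()["position"]; z=.0456
while z>.040:
    z-=.0004; bot.move_linear([p[0],p[1],z],max_speed=.01); bot.sleep(.2); s=st(round(z,4))
    if s["wrist_force"][2]>18: break
c=cams.read_camera("scene"); save(c,"scene5.png")
cv2.imwrite("pics/s5.png",cv2.resize(c["image"][180:300,220:380,::-1],(780,585),interpolation=cv2.INTER_CUBIC))
E
```

```text
('push', True) edge 0.056 [ 0.5302 -0.0031  0.0457] [-2.8  0.6  3.6] [0.17 0.25 0.13] 22.9
0.0452 edge 0.0559 [ 0.5301 -0.0032  0.0457] [-3.1 -0.3  5.2] [0.26 0.8  0.17] 23.3
0.0448 edge 0.0559 [ 0.5301 -0.0032  0.0456] [-4.7  0.1  7.2] [0.4  1.26 0.2 ] 23.8
0.0444 edge 0.0559 [ 0.5301 -0.0032  0.0456] [-6.8  0.9  9.8] [0.42 1.76 0.16] 24.2
0.044 edge 0.0559 [ 0.5301 -0.0032  0.0456] [-8.   1.5 12.3] [0.55 2.19 0.16] 24.7
0.0436 edge 0.0559 [ 0.5301 -0.0032  0.0456] [-10.    1.9  14.6] [0.69 2.8  0.15] 25.1
0.0432 edge 0.056 [ 0.5302 -0.0032  0.0456] [-10.9   1.7  16.1] [0.79 3.29 0.12] 25.6
0.0428 edge 0.056 [ 0.5302 -0.0032  0.0456] [-13.4   2.6  18. ] [0.86 3.74 0.1 ] 26.0
```

View pics/s5.png

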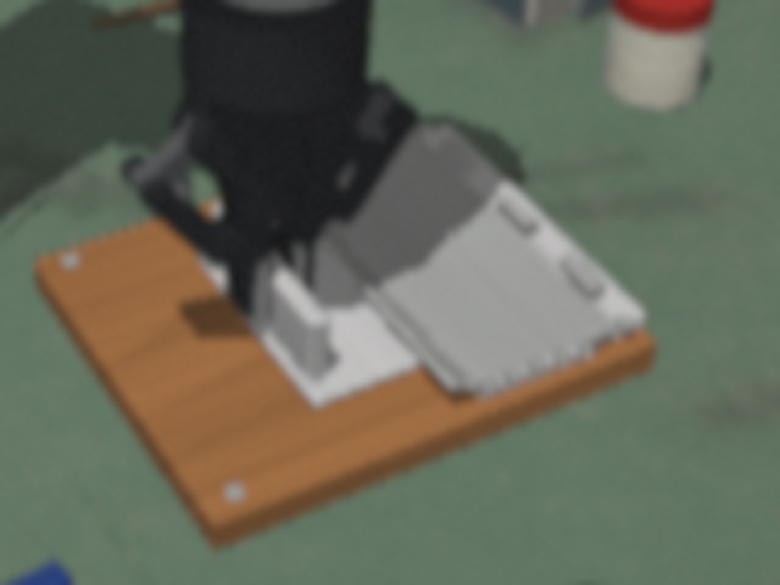

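The plate's rear corner (318,405) is square to the board, its front is under the leaf, and the leaf edge is unchanged. It is held down with about 18 N, so I'm handing in.

```bash
python3 - <<'E'
from h import *
bot.sleep(.3); s=bot.state(); print(s["wrist_force"],s["position"],s["finger_force"]); print(close_job())
E
```

```text
[-13.08043617   2.99927541  18.19491274] [ 0.53014526 -0.00318775  0.04556526] 81.73255562782288
the job is handed in; nothing more can be done
None
```

The job is handed in, result not shown: the jar stands on the coaster, and the plate is home at the stop under the closed leaf (edge at about 56 mm), held pressed down with about 18 N.

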